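Start the hot-plate stirrer under a honey sample

ROBOT

A 6-joint arm with a two-finger parallel gripper is mounted at the origin on the work surface. World frame = base frame: x ahead of the robot, y to its left, z up, the work surface at z = 0. Lengths are in m, angles in rad, forces in N, time in s.
With the tool pointing down it reaches from about 0.4 to 0.825 m from the base axis. Payload 7 kg.
Tool frame: the origin (TCP) lies between the finger pads; the fingertips stand 11 mm ahead of it and the grasp point (between the pads) lies 8 mm behind it; x points along the fingers, z is the direction in which the jaws open and shut, and the axes are right-handed (so a half turn about x gives the same grasp; the last joint's range is limited). The gripper opens to 88 mm and grips with 3 to 60 N. Pads are 19 mm wide; open, the fingers measure 130 mm over their backs; the gripper's body (78 mm by 193 mm) begins 47 mm behind the grasp point.
Start: joints at [1.545, 0.359, 0.012, 0, -1.224, -0.288], TCP at [0.208, 0.642, 0.238] pointing down, gripper open.
Joint ranges: [-3.07, 3.07], [-1.43, 2.12], [-1.02, 1.25], [-3.03, 1.67], [-3.05, -0], [-3.03, 3.03]. Speed limits (rad/s): [2.39, 2.39, 3.01, 3.14, 3.14, 3.14].

INTERFACE

Orientations are given as [roll, pitch, yaw] about the fixed x, y, z axes, in that order (R = Rz(yaw) Ry(pitch) Rx(roll)).
In Python, from station import arm gives the robot as it stands.
- The arm moves only by the tool jog_arm, never from a script. Its argument "motion" is a list of rows, each an object of numbers: "dx", "dy", "dz": the shift along the tool's x, y, z in m; "twist": the turn about the tool's x in degrees. In form: [{"dx": .., "dy": .., "dz": .., "twist": ..}, ...]. A call has 1 to 20 rows; each row is the pose to reach, as a shift and turn from the pose commanded when the call began, along the tool's axes at that moment; what a row does not reach only later rows make up. A row lasts 1/12 s, in which the tool goes at most 41.7 mm and 7.16 degrees, less where a joint would pass 70% of its speed; a pose out of reach is approached as far as the arm can. A call with a gripper value outside its range is refused whole. "gripper" is the finger opening in m, from 0 to 0.0876, set as the call begins (left out, the last holds). The fingers move at their own pace and stop on an object; "newtons" is the grip in N (left out, the last holds). Time passes only in rows, so rows that repeat a pose let the fingers close. It gives the time, the measured TCP pose, the force and the opening at its end, in the units of the state.
- arm.get_state(): the state, without advancing time (a new reading comes with each control period).
- arm.grab_frame(name): name is "side" or "top"; returns the picture (480x640x3 uint8, red, green, blue); there is no depth.
- arm.camera_model(name): a dict with "camera_matrix" (3x3 intrinsics, pixels), "k1" (the pictures are not rectified: a ray, as slopes to the right and down, at radius r is drawn at 1 + k1 r^2 times it, then the intrinsics apply), "eye" and "attitude" of the camera in the world. Camera axes: x right, y down, z forward; pixel columns grow to the right and rows downward; lengths in m; the calibration is good to about 2 mm. A picture is of the moment at which its call begins. camera_model takes no time and is no camera call.
- arm.job_done(): hands the job in, once; it reports no verdict.
The state is a dict: "t": time; "q": joint angles; "qd": joint speeds; "joint_efforts": joint torques, N m; "eef_pos": TCP position; "ee_rot": TCP orientation; "force": force on the tool from outside, world axes, zero at the start; "moment": the same for the moment, N m; "width": finger opening in m.
Only numpy, scipy, OpenCV 4.12 (cv2) and the standard library are available. Lean on these libraries where they do the work, as an engineer would, in place of code of your own. Each camera call takes 0.05 s, during which the arm holds its last target.

TASK

Start the hot-plate stirrer under the honey jar by pressing with the fingertips: first tip the white mains rocker fully over by pushing down its green-dotted end, then press the blue stir key fully down, and only then the red heat key fully down. Push each one well home so that it stays there. Leave the yellow key alone, and do not pick up or shift the honey jar, the beaker or the sample vial.

Things in the scene. Friction and masses are not known exactly. Their poses are not given: they have to be found in the camera images.
- stirrer: grey stirrer, fixed, 290 (x) x 250 (y) mm; origin at bench level under its centre. Own z up, own -x is its front: a black deck 55 mm high (own x -145 to -25 mm). Behind, the housing is 85 mm high; a white plate (144 mm across, centre own x = 60 mm) tops it at 100 mm. Four controls in a row on the deck at own x -85, own y -81, -27, 27, 81 mm; which is where changes
- mains_green (a point): green dot on the white mains rocker: the point to push, on the paddle's top, 18 mm from its pivot towards the stirrer's front. Paddle 52 mm long (stirrer's x), 26 mm wide, pivots about its middle on the stirrer's y axis. Off, the dotted end stands up, the dot 81 mm above the bench; it goes down about 7 mm. The dot rides with the paddle. Site axes equal the stirrer's when off
- mains (a joint): angle of the mains rocker in rad: about 0 (0 to 0.06 at the start) is off, 0.4 is fully over, on. No spring: it moves at about 3.5 N on the dot and stays where it is pushed, then meets a hard stop
- stir_key_top (a point): centre of the top face of the blue stir key, a square cap 28 x 28 mm. z up. Up, the face is 18 mm above the control deck (73 mm above the bench); pressed home it is 7 mm lower. Site axes are parallel to the stirrer's
- stir_key (a joint): travel of the blue stir key in m: 0 fully up (as at the start), 0.007 fully down. No spring: it moves at about 4 N and stays where it is pushed, then meets a hard stop
- heat_key_top (a point): centre of the top face of the red heat key, a square cap 28 x 28 mm. z up. Up, the face is 18 mm above the control deck (73 mm above the bench); pressed home it is 7 mm lower. Site axes are parallel to the stirrer's
- heat_key (a joint): travel of the red heat key in m: 0 fully up (as at the start), 0.007 fully down. No spring: it moves at about 4 N and stays where it is pushed, then meets a hard stop
- timer_key_top (a point): centre of the top face of the yellow timer key, a square cap 28 x 28 mm. z up. Up, the face is 18 mm above the control deck (73 mm above the bench); pressed home it is 7 mm lower. Site axes are parallel to the stirrer's. Not to be pressed
- timer_key (a joint): travel of the yellow timer key in m: 0 fully up (as at the start), 0.007 fully down. No spring: it moves at about 4 N and stays where it is pushed, then meets a hard stop
- honey_jar: closed amber honey jar with white lid, 70 mm across, 85 mm tall (its top 185 mm above the bench), standing loose on the heating plate; origin at the centre of its underside, z up. Leave it
- beaker: open glass beaker, 66 mm across, 85 mm tall, standing loose on the bench to the left (+y) of the stirrer; origin at the centre of its underside, z up. Leave it
- sample_vial: small amber vial with blue cap, 30 mm across, 60 mm tall, standing loose on the bench to the right (-y) of the stirrer; origin at the centre of its underside, z up. Leave it

How it is judged:
By the outcome, as a careful person would: the job done as asked, in the order asked, and still so for the second after the job is handed in, with the robot touching nothing.
It also fails if it takes over 48 s, if anything falls off the work surface, if the arm or the gripper's body presses on something with over 40 N, if the wrist force passes 120 N, or if a joint passes its speed limit or range.

## Working session

There is one attempt and no reset: what is moved stays moved. The work goes in short steps, Python scripts to look and compute and a tool call to move; the robot and the scene stay as the last step left them, time stands still between calls to the robot, and variables do not carry over. Pictures are saved under pics/ and viewed, and the job is handed in when it is done.

Besides the shell and the picture viewer there is one more tool, called after "Emit:" as name(argument=value, ...), one argument or row to a line, values as JSON. jog_arm: Moves the arm, as the interface text tells. Its arguments: {"type":"object","properties":{"motion":{"type":"array"},"gripper":{"type":"number"},"newtons":{"type":"number"}},"required":["motion"]}

```bash
mkdir -p pics; python3 - <<'E'
from station import arm
import cv2
for n in("side","top"):
    f=arm.grab_frame(n); cv2.imwrite(f"pics/{n}0.png",f[:,:,::-1]); print(arm.camera_model(n))
print(arm.get_state())
E
```

```text
{'camera_matrix': array([[449.83857835,   0.        , 319.85263341],
       [  0.        , 449.83857835, 239.82674554],
       [  0.        ,   0.        ,   1.        ]]), 'k1': -0.06071377793259187, 'eye': array([ 0.51237106, -0.60650813,  0.58635421]), 'attitude': array([-2.18585912,  0.00247346, -0.17830768])}
{'camera_matrix': array([[608.75758569,   0.        , 318.45683081],
       [  0.        , 608.75758569, 240.40952077],
       [  0.        ,   0.        ,   1.        ]]), 'k1': 0.013037784824930862, 'eye': array([0.53429697, 0.03817394, 1.08349144]), 'attitude': array([-3.03603261,  0.01134694, -1.58735411])}
{'t': 0.1, 'q': array([ 1.54507370e+00,  3.59308079e-01,  1.11657165e-02, -2.99398619e-04,
       -1.22413942e+00, -2.88082735e-01]), 'qd': array([-0.00079698,  0.00010814,  0.0024732 , -0.00041898,  0.00029265,
        0.00094913]), 'joint_efforts': array([-1.27491137e-03, -5.84166777e+01,  2.93752170e+01,  7.01548353e+00,
        1.01937188e-02, -5.53920711e-05]), 'eef_pos': array([0.20826779, 0.64161714, 0.23672931]), 'ee_rot': array([ 0.10084139,  1.56928444, -1.78386223]), 'force': array([0.3266887 , 0.56691942, 0.37550562]), 'moment': array([ 0.01215322,  0.00467193, -0.0281892 ]), 'width': 0.08737083474383786}
```

View pics/side0.png

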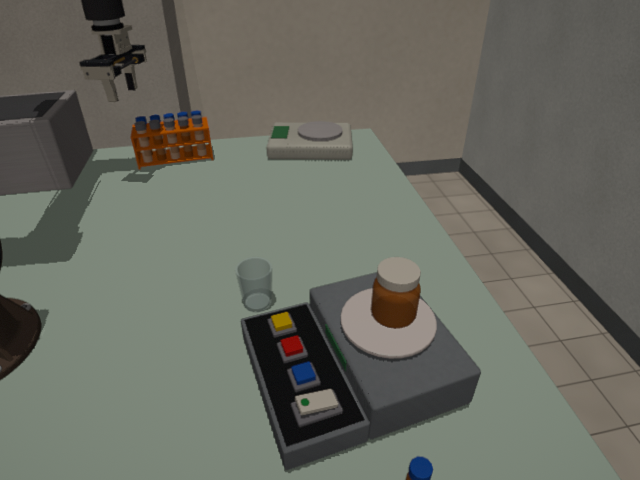

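View pics/top0.png

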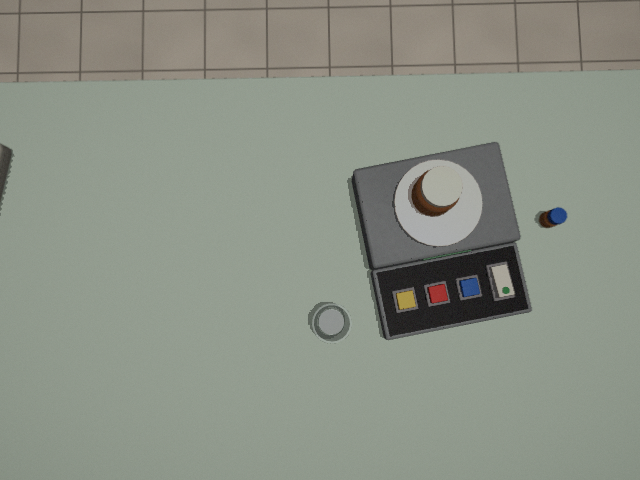

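The side view shows the row yellow (283,321), red (291,346), blue (304,374), white rocker with its green dot (305,402). The top view has yellow (405,300), red (437,293), blue (470,287), dot (506,290), the jar at about (438,190), the beaker at (331,322) and the vial at (555,216).

```bash
cat > h.py <<'E'
from station import arm
import cv2, numpy as np
from scipy.spatial.transform import Rotation as R
def ray(n,uv):
    c=arm.camera_model(n);K=c['camera_matrix']
    d=cv2.undistortPoints(np.array([[uv]],float),K,np.array([c['k1'],0,0,0,0.]))[0,0]
    # note: exact radial model matches OpenCV k1
    return c['eye'],R.from_euler('xyz',c['attitude']).apply([d[0],d[1],1])
def plane(n,uv,z):
    e,d=ray(n,uv);return e+d*(z-e[2])/d[2]
def tri(a,b):
    (e1,d1),(e2,d2)=a,b
    s=np.linalg.lstsq(np.c_[d1,-d2],e2-e1,rcond=None)[0]
    p,q=e1+s[0]*d1,e2+s[1]*d2
    return (p+q)/2,np.linalg.norm(p-q)
def blobs(f,col):
    h=cv2.cvtColor(f,cv2.COLOR_RGB2HSV)
    lo,hi={'yellow':((22,150,150),(32,255,255)),'red':((0,200,150),(5,255,255)),'blue':((105,150,100),(125,255,255)),'green':((55,120,60),(85,255,255))}[col]
    m=cv2.inRange(h,lo,hi)
    n,_,st,ce=cv2.connectedComponentsWithStats(m)
    return [(st[i,4],ce[i].round(1),st[i,:4]) for i in range(1,n) if st[i,4]>15]
E
python3 - <<'E'
from h import *
for n in("side","top"):
    f=cv2.imread(f"pics/{n}0.png")[:,:,::-1].copy()
    for c in('yellow','red','blue','green'):
        for b in blobs(f,c):
            print(n,c,b,plane(n,b[1],.081 if c=='green' else .073).round(4))
s=arm.get_state()
M=R.from_euler('xyz',s['ee_rot']).as_matrix();print(M.round(3))
E
```

```text
side yellow (np.int32(20), array([279.4, 324.2]), array([275, 322,  12,   5], dtype=int32)) [ 0.537  -0.1052  0.073 ]
side blue (np.int32(19), array([181.6, 113.1]), array([178, 112,   8,   3], dtype=int32)) [0.3143 0.9184 0.073 ]
side blue (np.int32(274), array([303.1, 371.2]), array([292, 362,  23,  19], dtype=int32)) [ 0.5601 -0.2017  0.073 ]
side blue (np.int32(359), array([421.1, 467.1]), array([411, 457,  22,  21], dtype=int32)) [ 0.6746 -0.3643  0.073 ]
side green (np.int32(132), array([280. , 131.5]), array([273, 127,  15,  10], dtype=int32)) [0.6205 0.6685 0.081 ]
side green (np.int32(38), array([304.7, 401.6]), array([301, 399,   8,   6], dtype=int32)) [ 0.5542 -0.2567  0.081 ]
top blue (np.int32(187), array([558.1, 215.1]), array([551, 208,  16,  15], dtype=int32)) [ 0.6768 -0.352   0.073 ]
top blue (np.int32(256), array([469.8, 286.9]), array([461, 278,  19,  19], dtype=int32)) [ 0.56   -0.2005  0.073 ]
top green (np.int32(28), array([505.7, 289.9]), array([503, 287,   6,   6], dtype=int32)) [ 0.5539 -0.2568  0.081 ]
[[-0.     0.951 -0.309]
 [-0.001 -0.309 -0.951]
 [-1.     0.     0.002]]
```

```bash
python3 - <<'E'
from h import *
P={}
f=cv2.imread("pics/top0.png")[:,:,::-1].copy(); h=cv2.cvtColor(f,cv2.COLOR_RGB2HSV)
print(h[300,405],h[293,437])
for c,lo,hi in(('y',(18,120,120),(35,255,255)),('r',(0,150,120),(6,255,255)),('r2',(172,150,120),(179,255,255))):
    n,_,st,ce=cv2.connectedComponentsWithStats(cv2.inRange(h,lo,hi))
    for i in range(1,n):
        if st[i,4]>60: P[c]=plane('top',ce[i],.073);print(c,st[i],ce[i].round(1),P[c].round(4))
b=plane('top',(469.8,286.9),.073); y=P['y']; r=P.get('r',P.get('r2'))
d=(y-b)[:2];print(np.linalg.norm(d),'yaw',np.arctan2(d[1],d[0])-np.pi/2)
a=np.arctan2(d[1],d[0])-np.pi/2; Rz=R.from_euler('z',a).as_matrix()
o=(b-Rz@[-.085,-.027,0]); print('origin',o)
for p in([-.103,-.081,.081],[-.085,-.027,.073],[-.085,.027,.073],[-.085,.081,.073]):print((np.r_[o[:2],0]+Rz@p).round(4))
# vial, beaker, jar
print('vial',plane('top',(558.1,215.1),.06),'beaker',plane('top',(331,322),.0))
E
```

```text
[ 24 144 168] [  1 176 155]
y [397 291  19  19 269] [405.7 299.6] [ 0.5409 -0.0943  0.073 ]
r [429 284  19  19 264] [437.8 293.2] [ 0.5505 -0.1475  0.073 ]
0.10791609769823073 yaw 0.17801986850246987
origin [ 0.6388648  -0.15890064  0.073     ]
[ 0.5518 -0.2569  0.081 ]
[ 0.56   -0.2005  0.073 ]
[ 0.5504 -0.1474  0.073 ]
[ 0.5409 -0.0942  0.073 ]
vial [ 0.67867911 -0.35701338  0.06      ] beaker [0.50418547 0.0288381  0.        ]
```

Emit:
jog_arm(
  motion=[
    {"dx": 0,"dy": 0.414,"dz": 0.33,"twist": 0},
    {"dx": 0,"dy": 0.414,"dz": 0.33,"twist": 0},
    {"dx": 0,"dy": 0.414,"dz": 0.33,"twist": 0},
    {"dx": 0,"dy": 0.414,"dz": 0.33,"twist": -5},
    {"dx": 0,"dy": 0.414,"dz": 0.33,"twist": -10},
    {"dx": 0,"dy": 0.414,"dz": 0.33,"twist": -15},
    {"dx": 0,"dy": 0.414,"dz": 0.33,"twist": -20},
    {"dx": 0,"dy": 0.414,"dz": 0.33,"twist": -25},
    {"dx": 0,"dy": 0.414,"dz": 0.33,"twist": -28.2},
    {"dx": 0,"dy": 0.414,"dz": 0.33,"twist": -28.2},
    {"dx": 0,"dy": 0.414,"dz": 0.33,"twist": -28.2},
    {"dx": 0,"dy": 0.414,"dz": 0.33,"twist": -28.2},
    {"dx": 0,"dy": 0.414,"dz": 0.33,"twist": -28.2},
    {"dx": 0,"dy": 0.414,"dz": 0.33,"twist": -28.2},
    {"dx": 0,"dy": 0.414,"dz": 0.33,"twist": -28.2},
    {"dx": 0,"dy": 0.414,"dz": 0.33,"twist": -28.2},
    {"dx": 0,"dy": 0.414,"dz": 0.33,"twist": -28.2},
    {"dx": 0,"dy": 0.414,"dz": 0.33,"twist": -28.2},
  ],
  gripper=0,
  newtons=10,
)

```text
t: 1.6
eef_pos: [0.4998, 0.2012, 0.2375]
ee_rot: [-1.821, 1.571, 3.071]
force: [-0.3, 0.8, -0.0]
width: 0.0004
```

```bash
cat >> h.py <<'E'
def go(t):
    s=arm.get_state();M=R.from_euler('xyz',s['ee_rot']).as_matrix()
    print(s['t'],s['eef_pos'].round(4),s['force'].round(2),s['q'].round(2));print(M.round(4)); print('jog',(M.T@(np.array(t)-s['eef_pos'])).round(4))
E
python3 -c "
from h import *
go([.55,-.257,.15])"
```

```text
1.6 [0.4998 0.2012 0.2375] [-0.28  0.76 -0.03] [ 0.75  0.13 -0.29 -0.   -1.15  1.  ]
[[-1.000e-04  9.839e-01  1.790e-01]
 [ 0.000e+00  1.790e-01 -9.839e-01]
 [-1.000e+00 -1.000e-04 -0.000e+00]]
jog [ 0.0875 -0.0326  0.4598]
```

Emit:
jog_arm(
  motion=[
    {"dy": -0.033,"dz": 0.46},
    {"dy": -0.033,"dz": 0.46},
    {"dy": -0.033,"dz": 0.46},
    {"dy": -0.033,"dz": 0.46},
    {"dy": -0.033,"dz": 0.46},
    {"dy": -0.033,"dz": 0.46},
    {"dy": -0.033,"dz": 0.46},
    {"dy": -0.033,"dz": 0.46},
    {"dy": -0.033,"dz": 0.46},
    {"dy": -0.033,"dz": 0.46},
    {"dy": -0.033,"dz": 0.46},
    {"dy": -0.033,"dz": 0.46},
    {"dy": -0.033,"dz": 0.46},
    {"dx": 0.04,"dy": -0.033,"dz": 0.46},
    {"dx": 0.08,"dy": -0.033,"dz": 0.46},
    {"dx": 0.1,"dy": -0.033,"dz": 0.46},
    {"dx": 0.12,"dy": -0.033,"dz": 0.46},
    {"dx": 0.12,"dy": -0.033,"dz": 0.46},
    {"dx": 0.12,"dy": -0.033,"dz": 0.46},
    {"dx": 0.12,"dy": -0.033,"dz": 0.46},
  ],
)

```text
invalid input
```

```bash
python3 -c "
from h import *
go([.55,-.257,.088])
for n in('side','top'): cv2.imwrite(f'pics/{n}1.png',arm.grab_frame(n)[:,:,::-1])
a=cv2.imread('pics/side1.png')[200:480,180:520];b=cv2.imread('pics/top1.png')[100:380,260:600]
cv2.imwrite('pics/c1.png',np.hstack([a,b]))
"
```

```text
1.6 [0.4998 0.2012 0.2375] [-0.28  0.76 -0.03] [ 0.75  0.13 -0.29 -0.   -1.15  1.  ]
[[-1.000e-04  9.839e-01  1.790e-01]
 [ 0.000e+00  1.790e-01 -9.839e-01]
 [-1.000e+00 -1.000e-04 -0.000e+00]]
jog [ 0.1495 -0.0326  0.4598]
```

View pics/c1.png

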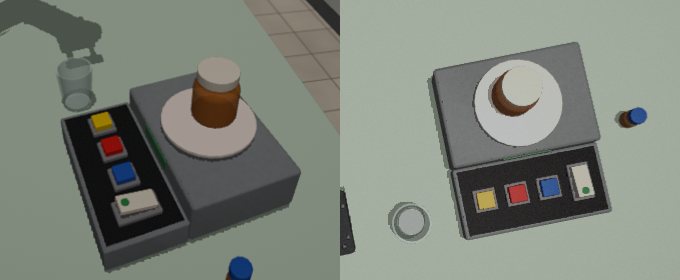

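The call was refused because all four fields are needed, so the arm hasn't moved. The crops show the scene unchanged and the rocker's dotted end still up.

Emit:
jog_arm(
  motion=[
    {"dx": 0,"dy": -0.033,"dz": 0.46,"twist": 0},
    {"dx": 0,"dy": -0.033,"dz": 0.46,"twist": 0},
    {"dx": 0,"dy": -0.033,"dz": 0.46,"twist": 0},
    {"dx": 0,"dy": -0.033,"dz": 0.46,"twist": 0},
    {"dx": 0,"dy": -0.033,"dz": 0.46,"twist": 0},
    {"dx": 0,"dy": -0.033,"dz": 0.46,"twist": 0},
    {"dx": 0,"dy": -0.033,"dz": 0.46,"twist": 0},
    {"dx": 0,"dy": -0.033,"dz": 0.46,"twist": 0},
    {"dx": 0,"dy": -0.033,"dz": 0.46,"twist": 0},
    {"dx": 0,"dy": -0.033,"dz": 0.46,"twist": 0},
    {"dx": 0,"dy": -0.033,"dz": 0.46,"twist": 0},
    {"dx": 0,"dy": -0.033,"dz": 0.46,"twist": 0},
    {"dx": 0,"dy": -0.033,"dz": 0.46,"twist": 0},
    {"dx": 0.04,"dy": -0.033,"dz": 0.46,"twist": 0},
    {"dx": 0.08,"dy": -0.033,"dz": 0.46,"twist": 0},
    {"dx": 0.1,"dy": -0.033,"dz": 0.46,"twist": 0},
    {"dx": 0.12,"dy": -0.033,"dz": 0.46,"twist": 0},
    {"dx": 0.12,"dy": -0.033,"dz": 0.46,"twist": 0},
    {"dx": 0.12,"dy": -0.033,"dz": 0.46,"twist": 0},
  ],
)

```text
t: 3.28
eef_pos: [0.5493, -0.2568, 0.1173]
ee_rot: [-1.791, 1.569, 3.102]
force: [1.4, 0.3, 1.5]
width: -0.0001
```

```bash
python3 -c "
from h import *
go([.55,-.257,.088])
for n in('side','top'): cv2.imwrite(f'pics/{n}2.png',arm.grab_frame(n)[:,:,::-1])
a=cv2.imread('pics/side2.png')[200:480,180:520];b=cv2.imread('pics/top2.png')[100:380,260:600]
cv2.imwrite('pics/c2.png',np.hstack([a,b]))
"
```

```text
3.2833 [ 0.5493 -0.2568  0.1173] [1.39 0.26 1.47] [-0.12  0.35 -0.3   0.   -0.93  1.87]
[[-1.900e-03  9.838e-01  1.794e-01]
 [ 1.000e-04  1.794e-01 -9.838e-01]
 [-1.000e+00 -1.900e-03 -4.000e-04]]
jog [0.0293 0.0007 0.0003]
```

View pics/c2.png

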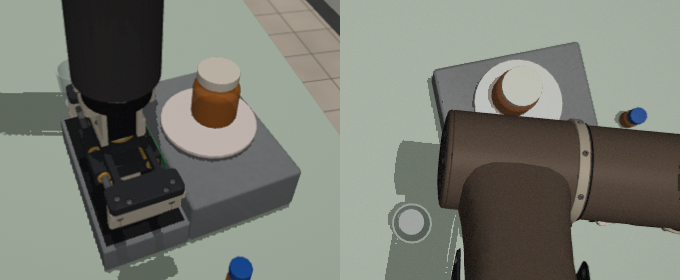

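The fingers are over the rocker and nothing is touching, with the jar, beaker and vial clear. Descending slowly.

Emit:
jog_arm(
  motion=[
    {"dx": 0.01,"dy": 0,"dz": 0,"twist": 0},
    {"dx": 0.018,"dy": 0,"dz": 0,"twist": 0},
    {"dx": 0.02,"dy": 0,"dz": 0,"twist": 0},
    {"dx": 0.022,"dy": 0,"dz": 0,"twist": 0},
    {"dx": 0.023,"dy": 0,"dz": 0,"twist": 0},
    {"dx": 0.024,"dy": 0,"dz": 0,"twist": 0},
    {"dx": 0.025,"dy": 0,"dz": 0,"twist": 0},
    {"dx": 0.026,"dy": 0,"dz": 0,"twist": 0},
    {"dx": 0.026,"dy": 0,"dz": 0,"twist": 0},
    {"dx": 0.026,"dy": 0,"dz": 0,"twist": 0},
  ],
)

```text
t: 4.22
eef_pos: [0.5495, -0.2583, 0.0917]
ee_rot: [0.489, 1.571, -0.904]
force: [0.1, 0.2, 1.2]
width: 0.0004
```

Emit:
jog_arm(
  motion=[
    {"dx": 0.001,"dy": 0,"dz": 0,"twist": 0},
    {"dx": 0.002,"dy": 0,"dz": 0,"twist": 0},
    {"dx": 0.003,"dy": 0,"dz": 0,"twist": 0},
    {"dx": 0.004,"dy": 0,"dz": 0,"twist": 0},
    {"dx": 0.004,"dy": 0,"dz": 0,"twist": 0},
    {"dx": 0.004,"dy": 0,"dz": 0,"twist": 0},
  ],
)

```text
t: 4.72
eef_pos: [0.5493, -0.2583, 0.0875]
ee_rot: [-1.878, 1.571, 3.013]
force: [-2.1, -0.5, 3.7]
width: 0.0005
```

Contact. Continuing.

Emit:
jog_arm(
  motion=[
    {"dx": 0.001,"dy": 0,"dz": 0,"twist": 0},
    {"dx": 0.002,"dy": 0,"dz": 0,"twist": 0},
    {"dx": 0.003,"dy": 0,"dz": 0,"twist": 0},
    {"dx": 0.003,"dy": 0,"dz": 0,"twist": 0},
    {"dx": 0.003,"dy": 0,"dz": 0,"twist": 0},
  ],
)

```text
t: 5.13
eef_pos: [0.5493, -0.2583, 0.0853]
ee_rot: [-0.441, 1.57, -1.833]
force: [-5.5, -0.1, 10.0]
width: 0.0003
```

Emit:
jog_arm(
  motion=[
    {"dx": 0.001,"dy": 0,"dz": 0,"twist": 0},
    {"dx": 0.002,"dy": 0,"dz": 0,"twist": 0},
    {"dx": 0.002,"dy": 0,"dz": 0,"twist": 0},
    {"dx": 0.002,"dy": 0,"dz": 0,"twist": 0},
  ],
)

```text
t: 5.47
eef_pos: [0.5494, -0.2584, 0.0849]
ee_rot: [0.527, 1.57, -0.864]
force: [-9.6, 3.9, 22.2]
width: 0.0003
```

Emit:
jog_arm(
  motion=[
    {"dx": 0.001,"dy": 0,"dz": 0,"twist": 0},
    {"dx": 0.001,"dy": 0,"dz": 0,"twist": 0},
    {"dx": 0.001,"dy": 0,"dz": 0,"twist": 0},
  ],
)

```text
t: 5.72
eef_pos: [0.5494, -0.2584, 0.0848]
ee_rot: [0.603, 1.569, -0.788]
force: [-11.7, 4.2, 29.5]
width: 0.0006
```

The arm has hit the hard stop at about 30 N. I'll lift and move aside to check before pressing blue.

Emit:
jog_arm(
  motion=[
    {"dx": -0.02,"dy": 0,"dz": 0,"twist": 0},
    {"dx": -0.06,"dy": 0,"dz": 0,"twist": 0},
    {"dx": -0.1,"dy": 0,"dz": 0,"twist": 0},
    {"dx": -0.14,"dy": 0,"dz": 0,"twist": 0},
    {"dx": -0.14,"dy": 0,"dz": -0.04,"twist": 0},
    {"dx": -0.14,"dy": 0,"dz": -0.08,"twist": 0},
    {"dx": -0.14,"dy": 0,"dz": -0.12,"twist": 0},
    {"dx": -0.14,"dy": 0,"dz": -0.16,"twist": 0},
    {"dx": -0.14,"dy": 0,"dz": -0.2,"twist": 0},
    {"dx": -0.14,"dy": 0,"dz": -0.24,"twist": 0},
    {"dx": -0.14,"dy": 0,"dz": -0.28,"twist": 0},
    {"dx": -0.14,"dy": 0,"dz": -0.32,"twist": 0},
    {"dx": -0.14,"dy": 0,"dz": -0.35,"twist": 0},
    {"dx": -0.14,"dy": 0,"dz": -0.35,"twist": 0},
  ],
)

```text
t: 6.88
eef_pos: [0.4872, 0.091, 0.2218]
ee_rot: [2.251, 1.568, 0.863]
force: [-0.4, 0.0, -0.5]
width: 0.0002
```

```bash
python3 -c "
from h import *
go([.560,-.2005,.12])
for n in('side','top'): cv2.imwrite(f'pics/{n}3.png',arm.grab_frame(n)[:,:,::-1])
a=cv2.imread('pics/side3.png')[280:460,230:430];b=cv2.imread('pics/side0.png')[280:460,230:430]
cv2.imwrite('pics/c3.png',cv2.resize(np.hstack([b,a]),None,fx=2,fy=2,interpolation=2))
for n,f in(('side',blobs(cv2.imread('pics/side3.png')[:,:,::-1].copy(),'green')),('top',blobs(cv2.imread('pics/top3.png')[:,:,::-1].copy(),'green'))): print(n,f)
"
```

```text
6.8833 [0.4872 0.091  0.2218] [-0.39  0.02 -0.54] [ 0.58  0.07 -0.4  -0.   -1.1   1.17]
[[ 0.0018  0.9834  0.1815]
 [ 0.0021  0.1815 -0.9834]
 [-1.      0.0021 -0.0017]]
jog [0.1013 0.0184 0.3001]
side [(np.int32(131), array([280. , 131.5]), array([273, 127,  15,  10], dtype=int32)), (np.int32(43), array([303.6, 404.8]), array([300, 402,   8,   7], dtype=int32))]
top [(np.int32(28), array([504.7, 290.7]), array([502, 288,   6,   6], dtype=int32))]
```

View pics/c3.png

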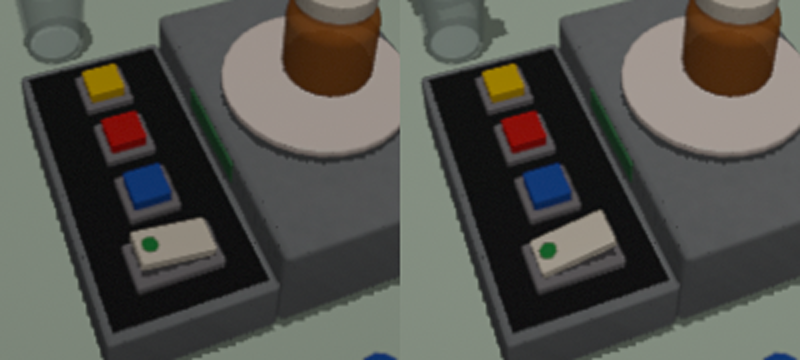

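```bash
python3 -c "
from h import *
print(tri(ray('side',(304.7,401.6)),ray('top',(505.7,289.9))))
print(tri(ray('side',(303.6,404.8)),ray('top',(504.7,290.7))))
for z in(.081,.078,.076,.074,.072): print(z,plane('side',(303.6,404.8),z).round(4),plane('top',(504.7,290.7),z).round(4))
c=arm.camera_model('side');K=c['camera_matrix']
Rr=R.from_euler('xyz',c['attitude']).inv()
p0=tri(ray('side',(304.7,401.6)),ray('top',(505.7,289.9)))[0]
for dz in(0,.003,.005,.006,.007,.008):
  p=Rr.apply(p0-np.array([0,0,dz])-c['eye']);print(dz,(K@(p/p[2]))[:2])
"

```

```text
(array([ 0.55405104, -0.25678619,  0.08113664]), np.float64(0.00021788573538565045))
(array([ 0.5526606 , -0.25694245,  0.07477319]), np.float64(0.0002457670903500242))
0.081 [ 0.552  -0.2612  0.081 ] [ 0.5527 -0.2551  0.081 ]
0.078 [ 0.5523 -0.2591  0.078 ] [ 0.5527 -0.256   0.078 ]
0.076 [ 0.5524 -0.2578  0.076 ] [ 0.5528 -0.2566  0.076 ]
0.074 [ 0.5526 -0.2564  0.074 ] [ 0.5528 -0.2572  0.074 ]
0.072 [ 0.5528 -0.255   0.072 ] [ 0.5528 -0.2578  0.072 ]
0 [304.49276693 402.92339303]
0.003 [304.54432699 404.33595325]
0.005 [304.57852985 405.27298846]
0.006 [304.59558043 405.74011292]
0.007 [304.61259724 406.2063123 ]
0.008 [304.62958038 406.67158933]
```

```bash
python3 -c "
from h import *
c=arm.camera_model('side');K=c['camera_matrix']
Ri=R.from_euler('xyz',c['attitude']).inv()
Rz=R.from_euler('z',.178).as_matrix();o=np.array([.6395,-.159,0])
def pr(p):
  q=Ri.apply(p-c['eye']);return cv2.projectPoints(q[None],np.zeros(3),np.zeros(3),K,np.array([c['k1'],0,0,0.]))[0].ravel()
im=cv2.resize(cv2.imread('pics/side3.png')[370:440,270:360],None,fx=8,fy=8,interpolation=2)
for a,col in((.25,(0,0,255)),(.32,(0,255,255)),(.4,(255,0,0))):
  q=[]
  for x,y in((-.026,-.013),(.026,-.013),(.026,.013),(-.026,.013)):
    # top 81mm, pivot ~8 mm below
    l=np.array([x*np.cos(a)-.008*np.sin(a),0,x*np.sin(a)+.008*np.cos(a)])
    q.append(pr(o+Rz@np.array([-.085+l[0],-.081+y,.073+l[2]])))
  q=np.array(q);print(a,q.round(1).tolist())
  cv2.polylines(im,[((q-[270,370]+.5)*8).astype(np.int32)],True,col,1)
cv2.imwrite('pics/d.png',im)
"

```

```text
0.25 [[300.0, 415.4], [336.8, 397.6], [329.4, 382.0], [293.8, 399.1]]
0.32 [[300.1, 416.3], [336.0, 397.1], [328.7, 381.5], [293.9, 400.0]]
0.4 [[300.2, 417.2], [335.1, 396.6], [327.8, 381.0], [294.0, 401.0]]
```

View pics/d.png

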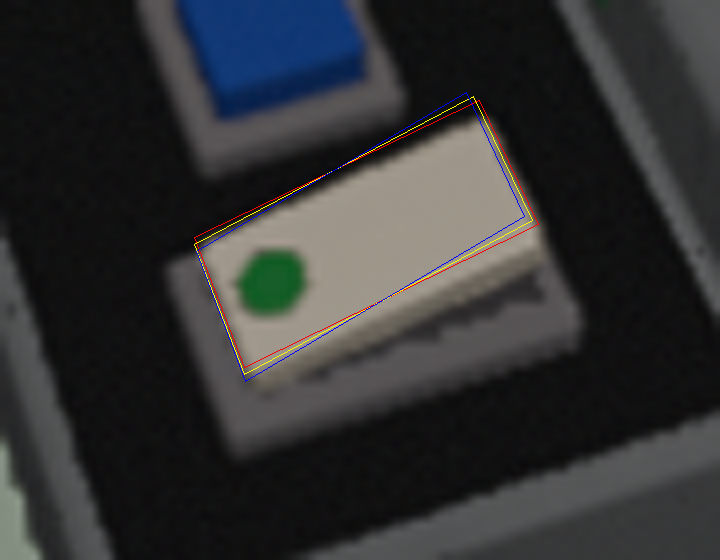

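```bash
python3 -c "
from h import *
c=arm.camera_model('side');K=c['camera_matrix']
Ri=R.from_euler('xyz',c['attitude']).inv()
Rz=R.from_euler('z',.178).as_matrix();o=np.array([.6395,-.159,0])
def pr(p):
  q=Ri.apply(p-c['eye']);return cv2.projectPoints(q[None],np.zeros(3),np.zeros(3),K,np.array([c['k1'],0,0,0.]))[0].ravel()
ims=[]
for f,aa in((0,(-.2,-.1,0)),(3,(.1,.15,.2))):
 im=cv2.resize(cv2.imread(f'pics/side{f}.png')[375:435,285:350],None,fx=6,fy=6,interpolation=2)
 for a,col in zip(aa,((0,0,255),(0,255,255),(255,0,0))):
  q=[]
  for x,y in((-.026,-.013),(.026,-.013),(.026,.013),(-.026,.013)):
    l=np.array([x*np.cos(a)-.008*np.sin(a),0,x*np.sin(a)+.008*np.cos(a)])
    q.append(pr(o+Rz@np.array([-.085+l[0],-.081+y,.0694+l[2]])))
  q=np.array(q)
  print(f,a,'slopes',(q[1]-q[0])[1]/(q[1]-q[0])[0],(q[2]-q[3])[1]/(q[2]-q[3])[0])
  cv2.polylines(im,[((q-[285,375]+.5)*6).astype(np.int32)],True,col,1)
 ims.append(im)
cv2.imwrite('pics/e.png',np.hstack(ims))
"

```

```text
0 -0.2 slopes -0.19731684435923635 -0.1809310599008937
0 -0.1 slopes -0.2617295910568958 -0.24762723063362024
0 0 slopes -0.32484644211066516 -0.3131133121000117
3 0.1 slopes -0.3879680848430995 -0.3787344132941151
3 0.15 slopes -0.4199346268332436 -0.4120162152008718
3 0.2 slopes -0.45239654425743564 -0.4458477253614853
```

View pics/e.png

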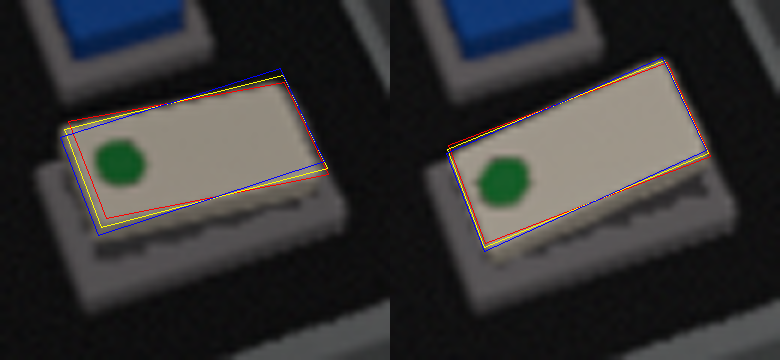

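The paddle has gone from -0.2 to +0.2 rad of absolute tilt, so it is fully over. The overlays match at both ends. Now the blue key.

Emit:
jog_arm(
  motion=[
    {"dx": 0,"dy": 0.0185,"dz": 0.04,"twist": 0},
    {"dx": 0,"dy": 0.0185,"dz": 0.08,"twist": 0},
    {"dx": 0,"dy": 0.0185,"dz": 0.12,"twist": 0},
    {"dx": 0,"dy": 0.0185,"dz": 0.16,"twist": 0},
    {"dx": 0,"dy": 0.0185,"dz": 0.2,"twist": 0},
    {"dx": 0,"dy": 0.0185,"dz": 0.24,"twist": 0},
    {"dx": 0,"dy": 0.0185,"dz": 0.28,"twist": 0},
    {"dx": 0,"dy": 0.0185,"dz": 0.3,"twist": 0},
    {"dx": 0,"dy": 0.0185,"dz": 0.3,"twist": 0},
    {"dx": 0,"dy": 0.0185,"dz": 0.3,"twist": 0},
    {"dx": 0.04,"dy": 0.0185,"dz": 0.3,"twist": 0},
    {"dx": 0.08,"dy": 0.0185,"dz": 0.3,"twist": 0},
    {"dx": 0.11,"dy": 0.0185,"dz": 0.3,"twist": 0},
    {"dx": 0.12,"dy": 0.0185,"dz": 0.3,"twist": 0},
    {"dx": 0.12,"dy": 0.0185,"dz": 0.3,"twist": 0},
    {"dx": 0.12,"dy": 0.0185,"dz": 0.3,"twist": 0},
  ],
)

```text
t: 8.32
eef_pos: [0.5595, -0.2057, 0.1025]
ee_rot: [0.486, 1.57, -0.906]
force: [0.7, -0.8, 0.7]
width: 0.0006
```

```bash
python3 -c "
from h import *
go([.560,-.2005,.086])"
```

```text
8.3167 [ 0.5595 -0.2057  0.1025] [ 0.66 -0.75  0.7 ] [-0.02  0.35 -0.34  0.   -0.88  1.77]
[[ 5.000e-04  9.840e-01  1.784e-01]
 [-6.000e-04  1.784e-01 -9.840e-01]
 [-1.000e+00  3.000e-04  7.000e-04]]
jog [ 0.0165  0.0014 -0.005 ]
```

Emit:
jog_arm(
  motion=[
    {"dx": 0,"dy": 0.001,"dz": -0.005,"twist": 0},
    {"dx": 0,"dy": 0.001,"dz": -0.005,"twist": 0},
    {"dx": 0.008,"dy": 0.001,"dz": -0.005,"twist": 0},
    {"dx": 0.014,"dy": 0.001,"dz": -0.005,"twist": 0},
    {"dx": 0.016,"dy": 0.001,"dz": -0.005,"twist": 0},
    {"dx": 0.018,"dy": 0.001,"dz": -0.005,"twist": 0},
    {"dx": 0.02,"dy": 0.001,"dz": -0.005,"twist": 0},
    {"dx": 0.022,"dy": 0.001,"dz": -0.005,"twist": 0},
    {"dx": 0.024,"dy": 0.001,"dz": -0.005,"twist": 0},
    {"dx": 0.024,"dy": 0.001,"dz": -0.005,"twist": 0},
    {"dx": 0.024,"dy": 0.001,"dz": -0.005,"twist": 0},
  ],
)

```text
t: 9.23
eef_pos: [0.5592, -0.2008, 0.0775]
ee_rot: [1.109, 1.57, -0.284]
force: [0.1, -0.1, 0.2]
width: 0.0004
```

Emit:
jog_arm(
  motion=[
    {"dx": 0.001,"dy": 0,"dz": 0,"twist": 0},
    {"dx": 0.002,"dy": 0,"dz": 0,"twist": 0},
    {"dx": 0.002,"dy": 0,"dz": 0,"twist": 0},
    {"dx": 0.002,"dy": 0,"dz": 0,"twist": 0},
  ],
)

```text
t: 9.57
eef_pos: [0.5594, -0.2008, 0.077]
ee_rot: [0.981, 1.569, -0.411]
force: [-4.1, 2.8, 13.2]
width: 0.0005
```

Emit:
jog_arm(
  motion=[
    {"dx": 0.001,"dy": 0,"dz": 0,"twist": 0},
    {"dx": 0.002,"dy": 0,"dz": 0,"twist": 0},
    {"dx": 0.002,"dy": 0,"dz": 0,"twist": 0},
    {"dx": 0.002,"dy": 0,"dz": 0,"twist": 0},
  ],
)

```text
t: 9.9
eef_pos: [0.5595, -0.2009, 0.0767]
ee_rot: [0.931, 1.569, -0.46]
force: [-9.9, 5.5, 26.6]
width: 0.0001
```

Emit:
jog_arm(
  motion=[
    {"dx": -0.02,"dy": 0,"dz": 0,"twist": 0},
    {"dx": -0.06,"dy": 0,"dz": 0,"twist": 0},
    {"dx": -0.1,"dy": 0,"dz": 0,"twist": 0},
    {"dx": -0.14,"dy": 0,"dz": 0,"twist": 0},
    {"dx": -0.14,"dy": 0,"dz": -0.04,"twist": 0},
    {"dx": -0.14,"dy": 0,"dz": -0.08,"twist": 0},
    {"dx": -0.14,"dy": 0,"dz": -0.12,"twist": 0},
    {"dx": -0.14,"dy": 0,"dz": -0.16,"twist": 0},
    {"dx": -0.14,"dy": 0,"dz": -0.2,"twist": 0},
    {"dx": -0.14,"dy": 0,"dz": -0.24,"twist": 0},
    {"dx": -0.14,"dy": 0,"dz": -0.28,"twist": 0},
    {"dx": -0.14,"dy": 0,"dz": -0.3,"twist": 0},
    {"dx": -0.14,"dy": 0,"dz": -0.3,"twist": 0},
    {"dx": -0.14,"dy": 0,"dz": -0.3,"twist": 0},
    {"dx": -0.14,"dy": 0,"dz": -0.3,"twist": 0},
    {"dx": -0.14,"dy": 0,"dz": -0.3,"twist": 0},
  ],
)

```text
t: 11.23
eef_pos: [0.5058, 0.0938, 0.2135]
ee_rot: [-0.487, 1.571, -1.881]
force: [0.0, 0.5, -0.4]
width: 0.0009
```

```bash
python3 -c "
from h import *
go([.5504,-.1475,.1])
for n in('side','top'): cv2.imwrite(f'pics/{n}4.png',arm.grab_frame(n)[:,:,::-1])
a=cv2.imread('pics/side4.png')[280:460,230:430];b=cv2.imread('pics/side0.png')[280:460,230:430]
cv2.imwrite('pics/c4.png',cv2.resize(np.hstack([b,a]),None,fx=2,fy=2,interpolation=2))
"
```

```text
11.2333 [0.5058 0.0938 0.2135] [ 0.    0.51 -0.38] [ 0.57  0.11 -0.37  0.   -1.09  1.18]
[[-0.000e+00  9.843e-01  1.765e-01]
 [-1.000e-04  1.765e-01 -9.843e-01]
 [-1.000e+00 -1.000e-04  1.000e-04]]
jog [0.1135 0.0013 0.2454]
```

View pics/c4.png

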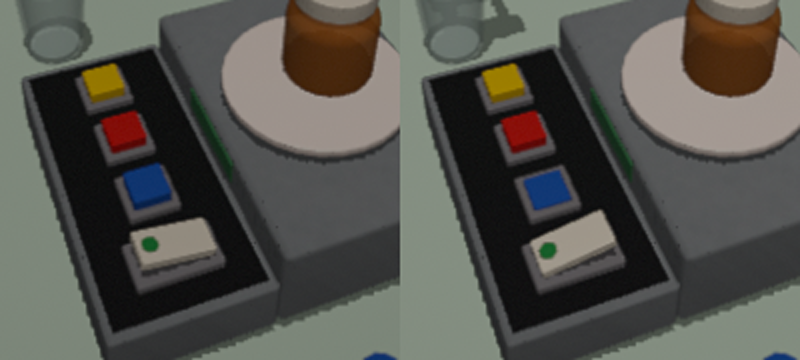

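Blue is now flush with its bezel and the rocker is still over. Red and yellow are still up. Next is red.

Emit:
jog_arm(
  motion=[
    {"dx": 0,"dy": 0.001,"dz": 0.04,"twist": 0},
    {"dx": 0,"dy": 0.001,"dz": 0.08,"twist": 0},
    {"dx": 0,"dy": 0.001,"dz": 0.12,"twist": 0},
    {"dx": 0,"dy": 0.001,"dz": 0.16,"twist": 0},
    {"dx": 0,"dy": 0.001,"dz": 0.2,"twist": 0},
    {"dx": 0,"dy": 0.001,"dz": 0.24,"twist": 0},
    {"dx": 0,"dy": 0.001,"dz": 0.2455,"twist": 0},
    {"dx": 0,"dy": 0.001,"dz": 0.2455,"twist": 0},
    {"dx": 0,"dy": 0.001,"dz": 0.2455,"twist": 0},
    {"dx": 0.04,"dy": 0.001,"dz": 0.2455,"twist": 0},
    {"dx": 0.08,"dy": 0.001,"dz": 0.2455,"twist": 0},
    {"dx": 0.105,"dy": 0.001,"dz": 0.2455,"twist": 0},
    {"dx": 0.112,"dy": 0.001,"dz": 0.2455,"twist": 0},
    {"dx": 0.112,"dy": 0.001,"dz": 0.2455,"twist": 0},
    {"dx": 0.112,"dy": 0.001,"dz": 0.2455,"twist": 0},
  ],
)

```text
t: 12.58
eef_pos: [0.5511, -0.1463, 0.1027]
ee_rot: [0.96, 1.57, -0.431]
force: [-0.1, 0.1, 0.7]
width: 0.0008
```

```bash
python3 -c "
from h import *
go([.5504,-.1475,.084])"
```

```text
12.5833 [ 0.5511 -0.1463  0.1027] [-0.05  0.11  0.67] [ 0.08  0.31 -0.4   0.   -0.86  1.67]
[[ 1.000e-03  9.839e-01  1.788e-01]
 [-5.000e-04  1.788e-01 -9.839e-01]
 [-1.000e+00  9.000e-04  6.000e-04]]
jog [ 0.0187 -0.0009  0.001 ]
```

Emit:
jog_arm(
  motion=[
    {"dx": 0.008,"dy": -0.001,"dz": 0.001,"twist": 0},
    {"dx": 0.014,"dy": -0.001,"dz": 0.001,"twist": 0},
    {"dx": 0.016,"dy": -0.001,"dz": 0.001,"twist": 0},
    {"dx": 0.018,"dy": -0.001,"dz": 0.001,"twist": 0},
    {"dx": 0.02,"dy": -0.001,"dz": 0.001,"twist": 0},
    {"dx": 0.022,"dy": -0.001,"dz": 0.001,"twist": 0},
    {"dx": 0.024,"dy": -0.001,"dz": 0.001,"twist": 0},
    {"dx": 0.026,"dy": -0.001,"dz": 0.001,"twist": 0},
    {"dx": 0.027,"dy": -0.001,"dz": 0.001,"twist": 0},
    {"dx": 0.027,"dy": -0.001,"dz": 0.001,"twist": 0},
  ],
)

```text
t: 13.42
eef_pos: [0.5496, -0.148, 0.0768]
ee_rot: [0.853, 1.57, -0.538]
force: [-8.5, 4.2, 23.4]
width: 0.0004
```

Emit:
jog_arm(
  motion=[
    {"dx": 0.001,"dy": 0,"dz": 0,"twist": 0},
    {"dx": 0.002,"dy": 0,"dz": 0,"twist": 0},
    {"dx": 0.002,"dy": 0,"dz": 0,"twist": 0},
    {"dx": 0.002,"dy": 0,"dz": 0,"twist": 0},
  ],
)

```text
t: 13.75
eef_pos: [0.5497, -0.148, 0.0764]
ee_rot: [0.973, 1.569, -0.418]
force: [-15.2, 6.7, 38.0]
width: 0.0007
```

At the stop. Retreating for a final check.

Emit:
jog_arm(
  motion=[
    {"dx": -0.02,"dy": 0,"dz": 0,"twist": 0},
    {"dx": -0.06,"dy": 0,"dz": 0,"twist": 0},
    {"dx": -0.1,"dy": 0,"dz": 0,"twist": 0},
    {"dx": -0.14,"dy": 0,"dz": 0,"twist": 0},
    {"dx": -0.14,"dy": 0,"dz": -0.04,"twist": 0},
    {"dx": -0.14,"dy": 0,"dz": -0.08,"twist": 0},
    {"dx": -0.14,"dy": 0,"dz": -0.12,"twist": 0},
    {"dx": -0.14,"dy": 0,"dz": -0.16,"twist": 0},
    {"dx": -0.14,"dy": 0,"dz": -0.2,"twist": 0},
    {"dx": -0.14,"dy": 0,"dz": -0.24,"twist": 0},
    {"dx": -0.14,"dy": 0,"dz": -0.28,"twist": 0},
    {"dx": -0.14,"dy": 0,"dz": -0.32,"twist": 0},
    {"dx": -0.14,"dy": 0,"dz": -0.35,"twist": 0},
    {"dx": -0.14,"dy": 0,"dz": -0.35,"twist": 0},
    {"dx": -0.14,"dy": 0,"dz": -0.35,"twist": 0},
    {"dx": -0.14,"dy": 0,"dz": -0.35,"twist": 0},
  ],
)

```text
t: 15.08
eef_pos: [0.4871, 0.1964, 0.2122]
ee_rot: [-0.966, 1.57, -2.358]
force: [0.3, -0.3, 0.6]
width: 0.0006
```

```bash
python3 -c "
from h import *
print(arm.get_state()['eef_pos'])
for n in('side','top'): cv2.imwrite(f'pics/{n}5.png',arm.grab_frame(n)[:,:,::-1])
a=cv2.imread('pics/side5.png')[200:480,230:480];b=cv2.imread('pics/side0.png')[200:480,230:480];c=cv2.imread('pics/top5.png')[120:400,300:580]
cv2.imwrite('pics/c5.png',np.hstack([b,a,c]))
cv2.imwrite('pics/c6.png',cv2.resize(a[80:260,:200],None,fx=3,fy=3,interpolation=2))
"
```

```text
[0.48713772 0.19639122 0.21224382]
```

View pics/c5.png

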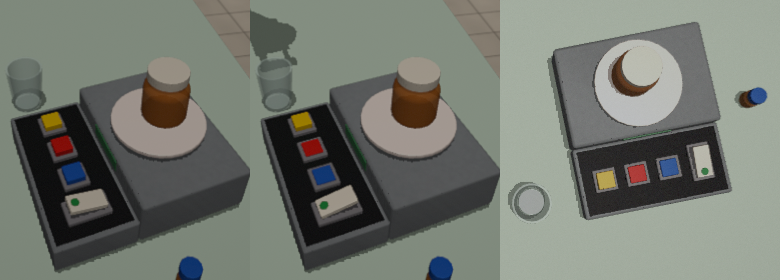

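View pics/c6.png

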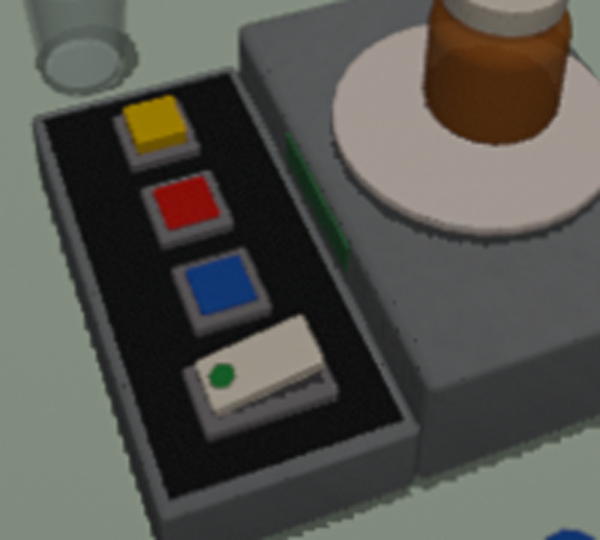

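Red and blue are down flush with their bezels, the rocker is over and yellow is up. The jar, beaker and vial look unmoved. Handing in.

```bash
python3 -c "
from station import arm
print(arm.job_done())"
```

```text
the job is handed in; nothing more can be done
None
```

The stirrer controls are all set in the order asked. With the closed fingertips I pushed the mains rocker fully over, then pressed the blue stir key home, then the red heat key. I handed in at about 15 s of the 48 s allowed.

- **Presses:** each control met a hard stop, with vertical forces of about 30 N on the rocker, 27 N on blue and 38 N on red. All three pushes were fingertip contacts, and the readings stayed well under the 120 N wrist limit.
- **Rocker:** the dot came down about 6.4 mm by triangulation, a little under the nominal 7 mm. The paddle edges matched a swing from -0.2 to +0.2 rad, which is fully over.
- **Last pictures:** blue and red were down flush with their bezels, the rocker was still over and yellow was still up. The jar, beaker and vial looked unmoved by eye; I did not measure them.
- **Failed or disagreed:** one move call was refused for missing fields and had no effect. My first check drawing of the rocker assumed it sat level when off, and it didn't match until I allowed for the off tilt.

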